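Hover the gear-case cover over its screw holes

TASK

Swing the hinged steel brace out from over the open gear case until it snaps home against its outer stop. Then pick up the cover plate that has four holes and hold it level about 15 mm above the case's rim, without ever letting it touch the case, with its four holes lined up over the four threaded holes (wide pair over wide pair) so that the screws can be started. Finish while still holding it hovering there, and leave the other things on the bench where they are.

Things in the scene. Friction and masses are not known exactly. Their poses are not given: they have to be found in the camera images.
- case: Open-topped grey gear case, fixed, 160 (x) x 120 (y) x 60 mm high, walls 8 mm, gears inside. Origin: centre of its underside. Four threaded holes (6 mm, black dots in bright rings) in bosses of the rim: wide pair, 86 mm apart, at its +x end, which points away from the robot within 25 degrees; narrow pair, 36 mm apart, at its -x end; pairs 124 mm apart. A bracket on its +y side carries the brace.
- brace (a joint): Vertical hinge of the brace (rad). At 0 its bar points along 220 degrees of the case's frame (anticlockwise from case +x, seen from above), over the opening; it grows clockwise, out over the case's +y side, to the stop at 1.85 (bar along 114 degrees). Starts at 0 to 0.45. Stays where it is left; 1 to 3 N at the knob moves it; beyond about 1.2 a sprung detent pulls it to the stop.
- brace_pivot (a point): Point on the brace's pivot axis, at case (65, 85) mm, 63 mm above the bench. The brace is a flat steel bar 18 mm wide, 7 mm thick, its underside 63 mm above the bench, reaching 150 mm out from the pivot and 15 mm behind it.
- brace_knob (a point): Top centre of the brace's upright black knob, a cylinder 18 mm in diameter and 40 mm high, fixed on the bar 135 mm from the pivot; its top is 110 mm and its foot 70 mm above the bench.
- cover: The plate to hold: loose aluminium, 150 (x) x 110 (y) x 6 mm, 0.24 to 0.39 kg, four 14 mm through holes in the case's pattern (wide pair at its +x end). Lies flat, its x within 45 degrees of world x. Origin: centre of its underside. Dark bow handle along x in its middle: crossbar 70 mm long, 12 mm wide, 30 to 42 mm above the underside, on 12 mm posts at x = +-29 mm.
- case_hole0 (a point): Mouth of threaded hole 0 of the case, at case (62, 43, 60) mm, at rim height. Cover hole 0 belongs over it.
- cover_hole0 (a point): Centre of hole 0 of the cover at its underside, at cover (62, 43, 0) mm.
- case_hole1 (a point): Mouth of threaded hole 1 of the case, at case (62, -43, 60) mm, at rim height. Cover hole 1 belongs over it.
- cover_hole1 (a point): Centre of hole 1 of the cover at its underside, at cover (62, -43, 0) mm.
- case_hole2 (a point): Mouth of threaded hole 2 of the case, at case (-62, 18, 60) mm, at rim height. Cover hole 2 belongs over it.
- cover_hole2 (a point): Centre of hole 2 of the cover at its underside, at cover (-62, 18, 0) mm.
- case_hole3 (a point): Mouth of threaded hole 3 of the case, at case (-62, -18, 60) mm, at rim height. Cover hole 3 belongs over it.
- cover_hole3 (a point): Centre of hole 3 of the cover at its underside, at cover (-62, -18, 0) mm.
- blank: Bystander. Look-alike plate, not wanted: same size, plate and handle as the cover, but only two holes, one in the middle of each short end. Origin: centre of its underside.
- glue_jar: Bystander. Squat amber glass jar with a dark cap, 72 mm in diameter, 85 mm high. Origin: centre of its underside.
- shoe_last: Bystander. Green plastic shoe last (foot form), 170 x 60 x 100 mm. Origin: centre of its underside.
- pen_cup: Bystander. Dark round cup, 76 mm in diameter, 100 mm high, with pens up to 180 mm high. Origin: centre of its underside.
- hammer: Bystander. Hammer lying flat behind the case, about 250 mm long, lying along its x. Origin: at its underside.
- screwdriver: Bystander. Screwdriver lying flat, about 190 mm long, lying along its x. Origin: at its underside.
- marker: Bystander. Black marker pen with a white end, 127 x 14 x 13 mm, lying left of the case. Origin: near its centre, at its underside.
There are look-alikes about, which are no part of the job. Leave any blue look-alike of the cover alone.

How it is judged:
By the outcome, as a careful person would: the job done as asked, in the order asked, and still so for the second after the job is handed in, while the arm keeps its last pose, push and grip.
It also fails if it takes over 56 s, if anything falls off the work surface, if the arm or the gripper's body presses on something with over 40 N, if the wrist force passes 120 N, or if a joint passes its speed limit or range.

ROBOT

A 6-joint arm with a two-finger parallel gripper is mounted at the origin on the work surface. World frame = base frame: x ahead of the robot, y to its left, z up, the work surface at z = 0. Lengths are in mm, angles in rad, forces in N, time in s.
With the tool pointing down it reaches from about 350 to 950 mm from the base axis. Payload 17.4 kg.
Tool frame: the origin (TCP) lies midway between the tips of the shut fingers; the grasp point (between the pads) lies 19 mm behind it (env.grip_depth is the distance from the TCP to the grasp point, in mm); z points along the fingers, y is the line along which they close (so a half turn about z gives the same grasp; the last joint's range is limited). The gripper opens to 93 mm and grips with 3 to 60 N. Pads are 15 mm wide; open, the fingers measure 128 mm over their backs; the gripper's body (75 mm by 188 mm) begins 65 mm behind the grasp point.
Start: joints at [-0.038, 0.116, 1.442, -0, 1.584, -0.038], TCP at [675.005, -0.009, 218.646] pointing down, gripper open.
Joint ranges: [-2.83, 2.83], [-0.83, 2.19], [0.07, 2.5], [-1.14, 4.28], [0.01, 3], [-2.97, 2.97]. Speed limits (rad/s): [1.89, 1.89, 2.22, 3.14, 3.14, 3.14].

INTERFACE

Orientations are given as a rotation vector (axis times angle).
In Python, from bench import readout, eyes, sign_off, nets, env gives the robot as it stands. The module is installed in compiled form; this text tells all that it offers.
- The arm moves only by the tool jog_arm, never from a script. Its argument "targets" is text: rows parted by semicolons, each of 6 numbers parted by spaces: the shift along the tool's x, y, z as a fraction of full scale, then the turn, a rotation vector about the tool's x, y, z as a fraction of full scale. A call has 1 to 5 rows; each row is the pose to reach, as a shift and turn from the pose commanded when the call began, along the tool's axes at that moment; what a row does not reach only later rows make up. Full scale, the value 1, is 150 mm for a shift and 90 degrees for a turn. A row lasts 1/12 s, in which the tool goes at most 41.7 mm and 7.16 degrees, less where a joint would pass 70% of its speed; a pose out of reach is approached as far as the arm can. A call with a number of a shift or a turn outside -1 to 1 is refused whole. A call with a gripper value outside its range is refused whole. "grip" is the opening, from -1 (shut) to 1 (fully open), set as the call begins (left out, the last holds). The fingers move at their own pace and stop on an object; "force" is the grip in N (left out, the last holds). Time passes only in rows, so rows that repeat a pose let the fingers close. It gives the time, the measured TCP pose, the force, the opening and the grip force at its end, in the units of the state.
- readout.state(): the state, without advancing time (a new reading comes with each control period).
- eyes.capture(name): name is "scene" or "side" or "wrist"; returns a dict with "img" (384x512x3 uint8, blue, green, red), "z_map" (384x512 float32, mm along the optical axis (not along the pixel's ray), 0 where there is no reading), "camera_matrix" (3x3 intrinsics, pixels), "world_from_camera" (4x4, takes a point from camera to world coordinates); the wrist camera has in their place "tool_from_camera" (4x4, takes a point from camera to tool coordinates, whose origin is the TCP and whose axes are the flange's). Camera axes: x right, y up, looking along -z (the intrinsics and any distortion apply to the point x, -y, -z); pixel columns grow to the right and rows downward; lengths in mm; the calibration is good to about 2 mm. The wrist camera is an equidistant fisheye: a pixel r from the principal point sees the ray r / f radians off the axis. A picture is of the moment at which its call begins: read the wrist's pose just before it.
- sign_off(): hands the job in; it is judged then, once.
Trained networks look in a picture, given as the dict that the camera call returned (one of the last four; its "shot" number tells which), for a name from the list of things; names that differ only in an ending like _2 or _b are one class to them, and where a whole thing is asked for, a point or a joint stands for the part that bears it (a point fixed in the world has none). Each returns a list of dicts, best first, with "p" (0 to 1); they miss things now and then, are a little off and sometimes report something else, mostly with a low value. They report only what shows in the picture. A call takes as long as a camera call. They do not tell look-alikes from the thing itself.
- nets.boxes_of(picture, target): "extent" ([left, top, width, height] as shares, 0 to 1, of the picture: columns of its width, rows of its height, round what is visible of it).
- nets.silhouettes(picture, target): "region" (384x512 bool, what is visible of it) and "extent" ([left, top, width, height] as shares, 0 to 1, of the picture: columns of its width, rows of its height, round what is visible of it).
- nets.landmark_of(picture, target): "point" ([column, row] as shares, 0 to 1, of the picture: columns of its width, rows of its height: a listed point, or the origin of a listed thing).
The state is a dict: "time": time; "joints": joint angles; "joint_vel": joint speeds; "tau": joint torques, N m; "eef_pos": TCP position; "tcp_rot": TCP orientation; "ft_force": force on the tool from outside, world axes, zero at the start; "moment": the same for the moment, N m; "gripper_width": finger opening in mm; "gripper_force": force on a finger pad.
Only numpy, scipy, OpenCV 4.12 (cv2) and the standard library are available. Lean on these libraries where they do the work, as an engineer would, in place of code of your own. Each camera call takes 0.05 s, during which the arm holds its last target. There are 200 camera calls.

## Working session

There is one attempt and no reset: what is moved stays moved. The work goes in short steps, Python scripts to look and compute and a tool call to move; the robot and the scene stay as the last step left them, time stands still between calls to the robot, and variables do not carry over. Pictures are saved under pics/ and viewed, at most 10 in all, crops included, and the job is handed in when it is done.

Besides the shell and the picture viewer there is one more tool, called after ">>>" as a command line: name --argument value ..., lists and objects as JSON in quotes. jog_arm: Moves the arm, as the interface text tells. Its arguments: {"type":"object","properties":{"targets":{"type":"string"},"grip":{"type":"number"},"force":{"type":"number"}},"required":["targets"]}

```bash
mkdir -p pics; cat > h.py <<'E'
import numpy as np, cv2
from scipy.spatial.transform import Rotation as R
from bench import readout, eyes, nets, env
def unproj(c,px,z=None,plane=None):
    K=c['camera_matrix'];T=c['world_from_camera']
    d=np.array([(px[0]-K[0,2])/K[0,0],-(px[1]-K[1,2])/K[1,1],-1.])
    if plane is not None:
        w=T[:3,:3]@d; s=(plane-T[2,3])/w[2]; return T[:3,3]+s*w
    if z is None: z=c['z_map'][int(px[1]),int(px[0])]
    return T[:3,:3]@(d*z)+T[:3,3]
def cloud(c):
    K=c['camera_matrix'];T=c['world_from_camera'];z=c['z_map']
    v,u=np.mgrid[:384,:512]
    P=np.stack([(u-K[0,2])/K[0,0]*z,-(v-K[1,2])/K[1,1]*z,-z],-1)
    return P@T[:3,:3].T+T[:3,3]
E
python3 - <<'E'
from h import *
a=eyes.capture('scene');b=eyes.capture('side')
cv2.imwrite('pics/a.png',np.vstack([a['img'],])); cv2.imwrite('pics/b.png',b['img'])
for n,c in(('scene',a),('side',b)):
    print(n,c['camera_matrix'].round(1).tolist(),c['world_from_camera'].round(3).tolist(),[k for k in c])
    for t in ['case','brace_pivot','brace_knob','cover','blank']+['case_hole%d'%i for i in range(4)]+['cover_hole%d'%i for i in range(4)]:
        for r in nets.landmark_of(c,t)[:3]:
            p=np.array(r['point'])*[512,384]
            print(t,round(r['p'],2),p.round(1),unproj(c,p).round(0))
print(readout.state()['tcp_rot'])
E
```

```text
scene [[424.0, 0.0, 261.6], [0.0, 424.0, 191.9], [0.0, 0.0, 1.0]] [[-0.644, -0.569, 0.512, 1186.52], [0.765, -0.462, 0.449, 491.488], [-0.019, 0.68, 0.733, 1062.386], [0.0, 0.0, 0.0, 1.0]] ['img', 'z_map', 'camera_matrix', 'world_from_camera', 'shot']
case 0.7 [319.1 239.3] [510. 121.  37.]
case 0.44 [213.4 176.7] [ 499. -335.    4.]
case 0.33 [327.5 255. ] [567. 185.  78.]
brace_pivot 0.84 [327.  254.5] [567. 183.  78.]
brace_pivot 0.29 [221.7 264. ] [764. -36.  52.]
brace_knob 0.92 [347.4 211.2] [424. 154. 112.]
brace_knob 0.33 [198.  173.4] [ 524. -388.    7.]
cover 0.72 [193.7 136.1] [ 390. -550.    7.]
cover 0.71 [214.8 176.3] [ 495. -333.    5.]
blank 0.92 [264.5 204.4] [ 488. -110.    8.]
case_hole0 0.92 [328.2 211.2] [421.  91.  62.]
case_hole0 0.9 [336.9 219. ] [429. 128.  61.]
case_hole0 0.83 [294.  232.8] [555.  60.  63.]
case_hole1 0.92 [328.2 211.2] [421.  91.  62.]
case_hole1 0.9 [336.9 219. ] [429. 128.  61.]
case_hole1 0.83 [294.  232.8] [555.  60.  63.]
case_hole2 0.92 [328.2 211.2] [421.  91.  62.]
case_hole2 0.9 [336.9 219. ] [429. 128.  61.]
case_hole2 0.83 [294. 
[... 1842 characters left out ...]
e_hole3 0.8 [249.5 225.9] [550.  45.  58.]
cover_hole0 0.98 [309.9 171.9] [ 382. -480.    5.]
cover_hole0 0.7 [292.1 194. ] [ 439. -276.    6.]
cover_hole0 0.69 [327.2 165.9] [ 311. -578.   -8.]
cover_hole1 0.98 [309.9 171.9] [ 382. -480.    5.]
cover_hole1 0.7 [292.1 194. ] [ 439. -276.    6.]
cover_hole1 0.69 [327.2 165.9] [ 311. -578.   -8.]
cover_hole2 0.98 [309.9 171.9] [ 382. -480.    5.]
cover_hole2 0.7 [292.1 194. ] [ 439. -276.    6.]
cover_hole2 0.69 [327.2 165.9] [ 311. -578.   -8.]
cover_hole3 0.98 [309.9 171.9] [ 382. -480.    5.]
cover_hole3 0.7 [292.1 194. ] [ 439. -276.    6.]
cover_hole3 0.69 [327.2 165.9] [ 311. -578.   -8.]
[ 2.22144715e+00  2.22143442e+00 -3.52490664e-06]
```

View pics/a.png

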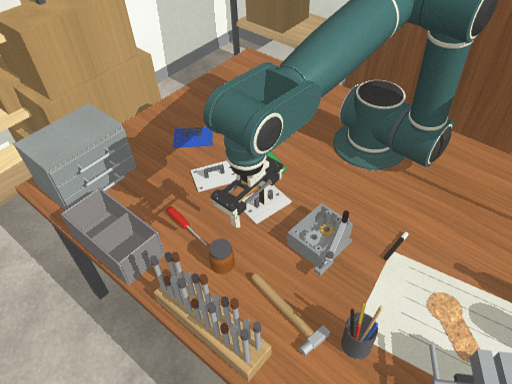

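View pics/b.png

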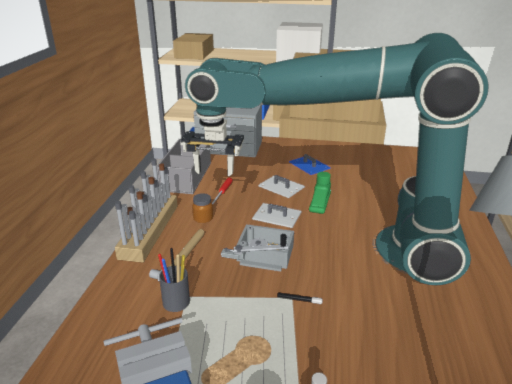

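```bash
python3 - <<'E'
from h import *
a=eyes.capture('scene');b=eyes.capture('side')
def crop(c,x0,x1,y0,y1,s): return cv2.resize(c['img'][y0:y1,x0:x1],None,fx=s,fy=s,interpolation=cv2.INTER_CUBIC)
A=crop(a,280,360,195,275,5);B=crop(b,215,300,220,275,5);C=crop(b,245,315,165,230,5)
D=crop(a,180,300,150,225,3)
W=np.zeros((600,800,3),np.uint8)
for im,x,y in((C,0,0),(A,360,0),(B,0,325),(D,430,400-25)):
    im=im[:600-y,:800-x]; W[y:y+im.shape[0],x:x+im.shape[1]]=im
cv2.imwrite('pics/c.png',W)
P=cloud(a);Q=cloud(b)
for n,X in(('a',P),('b',Q)):
    m=(X[...,0]>380)&(X[...,0]<640)&(X[...,1]>20)&(X[...,1]<230)
    k=X[m&(X[...,2]>85)&(X[...,2]<125)]; print(n,'knob',len(k),np.median(k,0).round(1),k.min(0).round(0),k.max(0).round(0))
    k=X[m&(X[...,2]>50)&(X[...,2]<66)]
    print('rim',len(k),cv2.minAreaRect(k[:,:2].astype(np.float32)))
    for cx,cy in((495,-110),(498,-338)):
        h=X[(abs(X[...,0]-cx)<70)&(abs(X[...,1]-cy)<60)&(X[...,2]>32)&(X[...,2]<50)]
        print('handle',len(h), h.mean(0).round(1) if len(h) else 0, cv2.minAreaRect(h[:,:2].astype(np.float32)) if len(h)>3 else 0)
E
```

```text
a knob 56 [433.1 152.7 106.2] [417. 142.  85.] [440. 160. 114.]
rim 845 ((506.59002685546875, 123.30265045166016), (160.7566375732422, 198.48519897460938), 84.84020233154297)
handle 47 [ 482.3 -121.    39.7] ((479.67919921875, -121.43753051757812), (12.448177337646484, 72.2073974609375), 78.3829345703125)
handle 82 [ 491.  -338.4   40.6] ((490.64599609375, -338.4927673339844), (15.375946044921875, 68.95777130126953), 56.913291931152344)
b knob 55 [428.5 158.9 101.8] [421. 148.  85.] [437. 166. 112.]
rim 617 ((506.86431884765625, 125.49250793457031), (165.3052215576172, 197.7636260986328), 84.87163543701172)
handle 79 [ 478.  -116.9   39.9] ((479.57867431640625, -118.23955535888672), (22.005096435546875, 68.83135223388672), 84.4515609741211)
handle 54 [ 490.1 -335.3   39.9] ((490.08306884765625, -338.3227233886719), (21.289825439453125, 67.26821899414062), 69.78286743164062)
```

View pics/c.png

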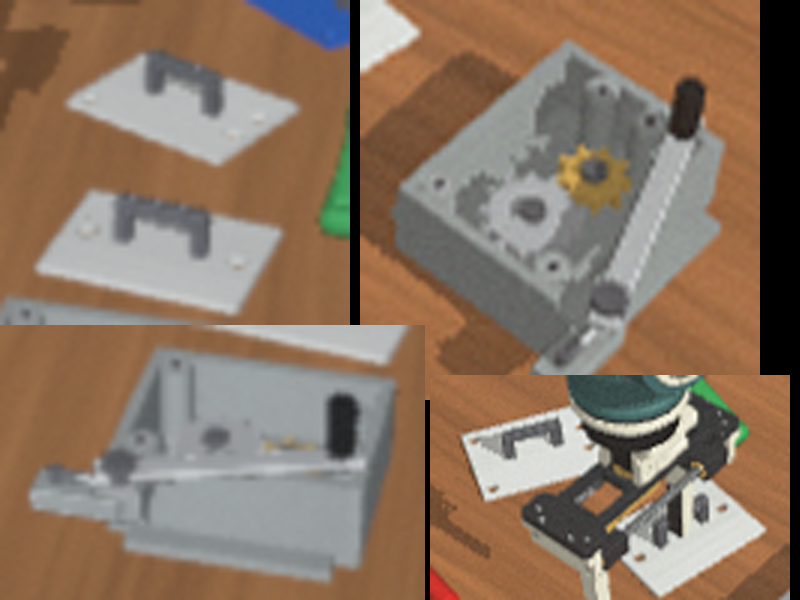

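```bash
python3 - <<'E'
from h import *
a=eyes.capture('scene');b=eyes.capture('side')
H={0:(62,43),1:(62,-43),2:(-62,18),3:(-62,-18)}
pa={3:(328.4,213.4),2:(338.2,219.4),1:(296,231.6),0:(318.6,248.2)};pb={1:(250,228),0:(243,243)}
src=[];dst=[]
for c,d in((a,pa),(b,pb)):
    for i,p in d.items():
        w=unproj(c,p,plane=60)[:2];print(i,w.round(1))
        src.append(H[i]);dst.append(w)
src=np.array(src,float);dst=np.array(dst)
def fit(s,d):
    z=(s-s.mean(0))@[1,1j];q=(d-d.mean(0))@[1,1j];y=np.angle((q*z.conj()).sum())
    Rm=np.array([[np.cos(y),-np.sin(y)],[np.sin(y),np.cos(y)]]);t=d.mean(0)-Rm@s.mean(0)
    return y,t,Rm,np.abs(s@Rm.T+t-d).max()
for s,d in((src,dst),(src[:4],dst[:4])):
    y,t,Rm,e=fit(s,d);print(np.degrees(y),t,e,'pivot',Rm@[65,85]+t)
for c in(a,b):
    m=[(r['p'],unproj(c,np.array(r['point'])*[512,384],plane=110).round(1)) for r in nets.landmark_of(c,'brace_knob')[:2]]
    print('knob',m)
for i,p in((0,(92/5+280-0,0)),): pass
w=eyes.capture('wrist');cv2.imwrite('pics/w0.png',w['img']);print(w['camera_matrix'],w['tool_from_camera'].round(3))
E
```

```text
3 [426.6  95.2]
2 [427.6 131.4]
1 [545.4  60.4]
0 [552.3 146.3]
1 [545.2  60.6]
0 [552.1 145.3]
-4.64868977913506 [487.589302   108.20743321] 2.2190967805300943 pivot [559.26438194 187.65982723]
-4.542584744922246 [487.96460247 108.3268472 ] 1.8197690648762546 pivot [559.49242312 187.91183871]
knob [(0.83, array([427.7, 140. , 110. ])), (0.65, array([ 506. , -234.4,  110. ]))]
knob [(0.72, array([ 424.4, -129.7,  110. ])), (0.68, array([428.8, 133.1, 110. ]))]
[[297.31863964   0.         253.74347869]
 [  0.         297.31863964 194.32674247]
 [  0.           0.           1.        ]] [[ 1.00000e-03  9.61000e-01  2.75000e-01  7.71600e+01]
 [ 1.00000e+00 -1.00000e-03 -1.00000e-03 -0.00000e+00]
 [-1.00000e-03  2.75000e-01 -9.61000e-01 -1.65799e+02]
 [ 0.00000e+00  0.00000e+00  0.00000e+00  1.00000e+00]]
```

```bash
cat >> h.py <<'E'
def ideal(yaw):
    y=np.radians(yaw);ty=[np.cos(y),np.sin(y),0];tx=[-np.sin(y),np.cos(y),0]
    return np.array([tx,ty,[0,0,-1]]).T
def rows(wps):
    s=readout.state();p=np.array(s['eef_pos']);M=R.from_rotvec(s['tcp_rot']).as_matrix()
    print('at',p.round(1),'yaw',np.degrees(np.arctan2(M[1,1],M[0,1])).round(2),'tilt',np.degrees(np.arccos(-M[2,2])).round(2),'j6',round(s['joints'][5],2),'t',s['time'],'F',np.round(s['ft_force'],1),'w',s['gripper_width'],s['gripper_force'])
    for w in wps:
        d=M.T@(np.array(w[:3])-p)/150;r=R.from_matrix(M.T@ideal(w[3])).as_rotvec()/(np.pi/2)
        print(w,' '.join('%.3f'%v for v in np.r_[d,r]))
E
python3 - <<'E'
from h import *
rows([(530,120,200,34)])
E
```

```text
at [675.    0.  218.7] yaw 0.0 tilt 0.0 j6 -0.04 t 1.75 F [-0.6  0.2  0.6] w 93.03314970672245 0.0
(530, 120, 200, 34) 0.800 -0.967 0.124 0.000 -0.000 -0.378
```

>>> jog_arm --targets "0.8 -0.97 -0.1 0 0 -0.38;0.8 -0.97 -0.1 0 0 -0.38;0.8 -0.97 -0.1 0 0 -0.38;0.8 -0.97 -0.1 0 0 -0.38;0.8 -0.97 -0.1 0 0 -0.38" --grip -0.03

```text
time: 2.17
eef_pos: [527.0, 121.8, 234.4]
tcp_rot: [1.459, 2.782, 0.001]
ft_force: [-0.9, 0.6, 0.5]
gripper_width: 64.2
gripper_force: 0.0
```

```bash
python3 - <<'E'
from h import *
rows([(450,155,190,68),(428,155,190,104)])
E
```

```text
at [527.  121.8 234.4] yaw 34.64 tilt 0.06 j6 -0.42 t 2.1667 F [-0.9  0.6  0.5] w 64.23767665673137 0.0
(450, 155, 190, 68) 0.474 -0.297 0.296 0.001 0.000 -0.371
(428, 155, 190, 104) 0.557 -0.417 0.296 0.001 0.000 -0.771
```

>>> jog_arm --targets "0.56 -0.42 0.3 0 0 -0.77;0.56 -0.42 0.3 0 0 -0.77;0.56 -0.42 0.3 0 0 -0.77;0.56 -0.42 0.3 0 0 -0.77;0.56 -0.42 0.3 0 0 -0.77"

```text
time: 2.58
eef_pos: [428.8, 154.6, 188.4]
tcp_rot: [0.533, 3.096, 0.0]
ft_force: [1.2, -0.4, 1.3]
gripper_width: 45.3
gripper_force: 0.0
```

```bash
python3 - <<'E'
from h import *
rows([(428,155,190,104)])
s=readout.state();w=eyes.capture('wrist');cv2.imwrite('pics/w1.png',w['img'])
E
```

```text
at [428.8 154.6 188.4] yaw 70.46 tilt 0.03 j6 -0.94 t 2.5833 F [ 1.2 -0.4  1.3] w 45.26882613674011 0.0
(428, 155, 190, 104) 0.006 0.001 -0.011 0.000 0.000 -0.373
```

View pics/w1.png

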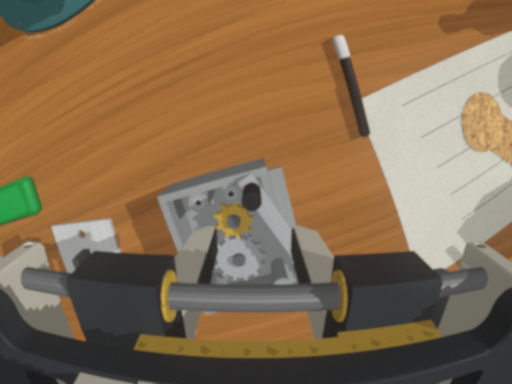

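```bash
cat >> h.py <<'E'
def wray(c,px):
    K=c['camera_matrix'];d=np.array([px[0]-K[0,2],px[1]-K[1,2]]);r=np.hypot(*d);th=r/K[0,0]
    return np.array([d[0]/r*np.sin(th),-d[1]/r*np.sin(th),-np.cos(th)])
def wpt(c,s,px,plane):
    M=R.from_rotvec(s['tcp_rot']).as_matrix();T=c['tool_from_camera']
    o=M@T[:3,3]+s['eef_pos'];w=M@T[:3,:3]@wray(c,px);return o+w*(plane-o[2])/w[2]
E
python3 - <<'E'
from h import *
s=readout.state();w=eyes.capture('wrist')
for n,z in (('brace_knob',110),('brace_pivot',63),('case_hole0',60),('brace',0)):
    if n=='brace': continue
    for r in nets.landmark_of(w,n)[:4]:
        p=np.array(r['point'])*[512,384];print(n,round(r['p'],2),p.round(1),wpt(w,s,p,z).round(1))
for r in nets.silhouettes(w,'brace_knob')[:2]: print(r['p'],r['extent'],[x.mean() for x in np.nonzero(r['region'])][::-1])
for p in ((251,188),(251,206)): print(wpt(w,s,p,110 if p[1]<200 else 75))
print(wpt(w,s,(275,248),70))
E
```

```text
brace_knob 0.75 [253.4 201. ] [429.1 155.1 110. ]
case_hole0 0.94 [198.  202.7] [426.8  94.3  60. ]
case_hole0 0.79 [228.6 191.5] [425.9 129.2  60. ]
case_hole0 0.62 [282.9 286.3] [554.8 148.6  60. ]
0.83 [0.4635, 0.451, 0.1066, 0.2242] [np.float64(265.1124694376528), np.float64(210.13447432762837)]
[417.54951321 156.94038341 110.        ]
[443.59140885 147.61146346  75.        ]
[498.00935431 155.72447493  70.        ]
```

>>> jog_arm --targets "0 0 0 0 0 -0.37;0 0 0 0 0 -0.37;0 0 0 0 0 -0.37;0 0 0 0 0 -0.37;0 0 0 0 0 -0.37"

```text
time: 3.3
eef_pos: [430.4, 153.9, 188.6]
tcp_rot: [0.37, -3.119, 0.0]
ft_force: [0.1, -0.2, -0.2]
gripper_width: 45.4
gripper_force: 0.0
```

```bash
python3 - <<'E'
from h import *
rows([(429,155,130,104),(429,155,80,104)])
E
```

```text
at [430.4 153.9 188.6] yaw 103.52 tilt 0.02 j6 -1.52 t 3.3 F [ 0.1 -0.2 -0.2] w 45.365589695745705 0.0
(429, 155, 130, 104) 0.007 0.009 0.391 -0.000 -0.000 -0.005
(429, 155, 80, 104) 0.007 0.009 0.724 -0.000 -0.000 -0.005
```

>>> jog_arm --targets "0 0 0.2 0 0 0;0 0 0.4 0 0 0;0 0 0.6 0 0 0;0 0 0.72 0 0 0;0 0 0.72 0 0 0"

```text
time: 3.72
eef_pos: [428.6, 153.4, 76.7]
tcp_rot: [0.359, -3.115, 0.001]
ft_force: [-0.8, 0.4, -0.8]
gripper_width: 45.2
gripper_force: 0.0
```

```bash
python3 - <<'E'
from h import *
pv=np.array([559.3,187.7])
def wp(a,r=134): 
    t=np.radians(a);return (*(pv+r*np.array([np.cos(t),np.sin(t)])).round(1),80,a-90)
rows([wp(a) for a in (188,182,176,170,164)])
E
```

```text
at [428.6 153.4  76.7] yaw 103.14 tilt 0.33 j6 -1.51 t 3.7167 F [-0.8  0.4 -0.8] w 45.15530444507046 0.0
(np.float64(426.6), np.float64(169.1), 80, 98) -0.011 0.105 -0.022 -0.000 -0.004 0.057
(np.float64(425.4), np.float64(183.0), 80, 92) -0.024 0.197 -0.022 -0.001 -0.004 0.124
(np.float64(425.6), np.float64(197.0), 80, 86) -0.047 0.288 -0.022 -0.001 -0.004 0.190
(np.float64(427.3), np.float64(211.0), 80, 80) -0.079 0.376 -0.022 -0.001 -0.004 0.257
(np.float64(430.5), np.float64(224.6), 80, 74) -0.120 0.459 -0.023 -0.001 -0.004 0.324
```

>>> jog_arm --targets "-0.01 0.1 -0.02 0 0 0.06;-0.02 0.2 -0.02 0 0 0.12;-0.05 0.29 -0.02 0 0 0.19;-0.08 0.38 -0.02 0 0 0.26;-0.12 0.46 -0.02 0 0 0.32"

```text
time: 4.13
eef_pos: [432.3, 226.2, 85.2]
tcp_rot: [0.435, 3.11, 0.001]
ft_force: [-0.4, -1.6, -1.0]
gripper_width: 45.3
gripper_force: 0.5
```

```bash
cat > arc.py <<'E'
import sys
from h import *
pv=np.array([559.3,187.7])
def wp(a,r=134): 
    t=np.radians(a);return (*(pv+r*np.array([np.cos(t),np.sin(t)])).round(1),80,a-90)
rows([wp(float(a)) for a in sys.argv[1:]])
E
python3 arc.py 158 152 146 140 134
```

```text
at [432.3 226.2  85.2] yaw 74.06 tilt 0.06 j6 -0.86 t 4.1333 F [-0.4 -1.6 -1. ] w 45.26234272040433 0.49407603219151497
(np.float64(435.1), np.float64(237.9), 80, 68.0) 0.004 0.080 0.035 0.000 0.001 0.067
(np.float64(441.0), np.float64(250.6), 80, 62.0) -0.011 0.173 0.035 0.000 0.001 0.134
(np.float64(448.2), np.float64(262.6), 80, 56.0) -0.035 0.263 0.035 0.000 0.000 0.201
(np.float64(456.7), np.float64(273.8), 80, 50.0) -0.069 0.350 0.035 0.000 0.000 0.267
(np.float64(466.2), np.float64(284.1), 80, 44.0) -0.111 0.433 0.035 0.001 0.000 0.334
```

>>> jog_arm --targets "0 0.08 0.03 0 0 0.07;-0.01 0.17 0.03 0 0 0.13;-0.04 0.26 0.03 0 0 0.2;-0.07 0.35 0.03 0 0 0.27;-0.11 0.43 0.03 0 0 0.33"

```text
time: 4.55
eef_pos: [465.8, 284.1, 80.7]
tcp_rot: [1.218, 2.895, 0.001]
ft_force: [0.2, -0.2, -0.5]
gripper_width: 45.1
gripper_force: 0.1
```

```bash
python3 arc.py 128 122 116 110 109
```

```text
at [465.8 284.1  80.7] yaw 44.37 tilt 0.06 j6 -0.27 t 4.55 F [ 0.2 -0.2 -0.5] w 45.05882805186873 0.12816628441214561
(np.float64(476.8), np.float64(293.3), 80, 38.0) -0.007 0.095 0.005 0.001 0.000 0.071
(np.float64(488.3), np.float64(301.3), 80, 32.0) -0.023 0.187 0.005 0.001 0.000 0.137
(np.float64(500.6), np.float64(308.1), 80, 26.0) -0.047 0.278 0.005 0.001 0.000 0.204
(np.float64(513.5), np.float64(313.6), 80, 20.0) -0.081 0.365 0.005 0.001 -0.000 0.271
(np.float64(515.7), np.float64(314.4), 80, 19.0) -0.088 0.379 0.005 0.001 -0.000 0.282
```

>>> jog_arm --targets "-0.01 0.09 0 0 0 0.07;-0.02 0.19 0 0 0 0.14;-0.05 0.28 0 0 0 0.2;-0.08 0.36 0 0 0 0.27;-0.085 0.375 0 0 0 0.28"

```text
time: 4.97
eef_pos: [515.7, 314.4, 80.4]
tcp_rot: [1.82, 2.56, 0.002]
ft_force: [0.6, 0.6, -1.0]
gripper_width: 45.1
gripper_force: 0.0
```

>>> jog_arm --targets "0 0 0 0 0 0;0 0 -0.3 0 0 0;0 0 -0.6 0 0 0;0 0 -0.9 0 0 0;0 0 -0.9 0 0 0"

```text
time: 5.38
eef_pos: [514.6, 314.1, 222.3]
tcp_rot: [1.805, 2.567, 0.012]
ft_force: [1.3, -0.3, 1.3]
gripper_width: 45.2
gripper_force: 0.0
```

```bash
python3 - <<'E'
from h import *
a=eyes.capture('scene');s=readout.state();w=eyes.capture('wrist');b=eyes.capture('side')
print(s['eef_pos'])
for n,c in(('a',a),('b',b)):
    X=cloud(c);k=X[(X[...,0]>420)&(X[...,0]<600)&(X[...,1]>230)&(X[...,1]<360)&(X[...,2]>85)&(X[...,2]<115)]
    print(n,len(k),np.median(k,0) if len(k) else 0)
for r in nets.landmark_of(w,'brace_knob')[:2]:
    p=np.array(r['point'])*[512,384];q=wpt(w,s,p,110);print(r['p'],p,q,np.degrees(np.arctan2(q[1]-187.7,q[0]-559.3)))
o=np.hstack([cv2.resize(w['img'],(400,300)),cv2.resize(b['img'][190:310,190:350],(400,300))]);cv2.imwrite('pics/d.png',o)
E
```

```text
[514.63574993 314.12168633 221.42851844]
a 67 [517.20453359 313.8033701  106.74181234]
b 70 [511.95769203 319.97586616 103.35821591]
0.81 [253.696  194.3808] [516.5937481  312.61088081 110.        ] 108.87523859221106
```

View pics/d.png

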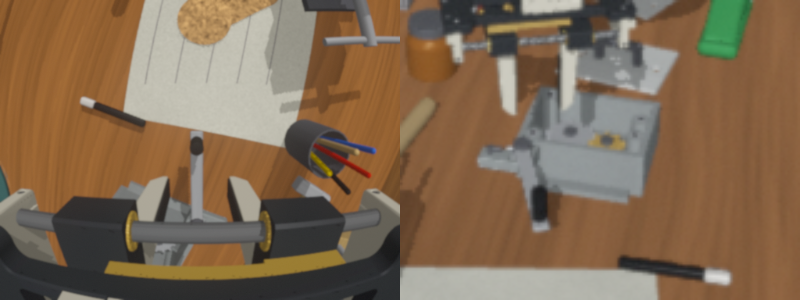

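```bash
python3 - <<'E'
from h import *
rows([(500,170,250,0),(488,20,250,-4.6)])
E
```

```text
at [513.3 313.4 213.8] yaw 19.7 tilt 0.01 j6 0.16 t 5.5833 F [ 0.  -0.2 -0.6] w 44.98485561566843 0.0
(500, 170, 250, 0) -0.870 -0.406 -0.241 -0.000 0.000 0.219
(488, 20, 250, -4.6) -1.784 -0.819 -0.241 -0.000 0.000 0.270
```

>>> jog_arm --targets "-0.87 -0.4 -0.24 0 0 0.27;-0.87 -0.4 -0.24 0 0 0.27;-0.87 -0.4 -0.24 0 0 0.27;-0.87 -0.4 -0.24 0 0 0.27;-0.87 -0.4 -0.24 0 0 0.27" --grip -0.1

```text
time: 6.0
eef_pos: [500.6, 167.2, 250.2]
tcp_rot: [2.316, 2.122, -0.001]
ft_force: [0.3, 0.7, -0.2]
gripper_width: 41.9
gripper_force: 0.0
```

```bash
python3 - <<'E'
from h import *
rows([(488,20,250,-4.6)])
E
```

```text
at [500.6 167.2 250.2] yaw -5.0 tilt 0.05 j6 0.36 t 6.0 F [ 0.3  0.7 -0.2] w 41.93124144237166 0.0
(488, 20, 250, -4.6) -0.985 0.002 0.002 0.000 0.001 -0.004
```

>>> jog_arm --targets "-0.98 0 0 0 0 0;-0.98 0 0 0 0 0;-0.98 0 0 0 0 0;-0.98 0 0 0 0 0;-0.98 0 0 0 0 0"

```text
time: 6.42
eef_pos: [488.3, 21.1, 248.5]
tcp_rot: [-2.311, -2.126, 0.003]
ft_force: [-0.3, -0.0, 0.6]
gripper_width: 41.3
gripper_force: 0.0
```

>>> jog_arm --targets "0 0 0 0 0 0;0 0 0 0 0 0;0 0 0 0 0 0"

```text
time: 6.67
eef_pos: [489.0, 25.1, 249.4]
tcp_rot: [-2.308, -2.13, 0.001]
ft_force: [-0.3, 0.3, 0.0]
gripper_width: 41.8
gripper_force: 0.0
```

```bash
cat >> h.py <<'E'
HP=np.array([(62,43),(62,-43),(-62,18),(-62,-18)],float)
def fit2(s,d):
    z=(s-s.mean(0))@[1,1j];q=(d-d.mean(0))@[1,1j];y=np.angle((q*z.conj()).sum())
    Rm=np.array([[np.cos(y),-np.sin(y)],[np.sin(y),np.cos(y)]]);t=d.mean(0)-Rm@s.mean(0)
    return np.degrees(y),t,np.linalg.norm(s@Rm.T+t-d,axis=1)
E
python3 - <<'E'
from h import *
s=readout.state();w=eyes.capture('wrist');print(s['eef_pos'],s['tcp_rot'],s['joint_vel'])
np.savez('case.npz',img=w['img'],pos=s['eef_pos'],rot=s['tcp_rot'],K=w['camera_matrix'],T=w['tool_from_camera'])
for r in nets.landmark_of(w,'case_hole0')[:6]:
    p=np.array(r['point'])*[512,384];print(round(r['p'],2),p.round(1),wpt(w,s,p,60).round(1))
cv2.imwrite('pics/e.png',cv2.resize(w['img'][90:290,130:390],None,fx=3,fy=3,interpolation=cv2.INTER_CUBIC))
rows([(490,-130,250,-10)])
E
```

```text
[489.02493456  25.14334954 249.37109616] [-2.30783725e+00 -2.13006290e+00  1.13385118e-03] [ 4.96548086e-03 -4.50873823e-04 -6.73102921e-03 -1.97215164e-03
 -5.78925273e-05  4.58549006e-04]
0.91 [303.5  71.2] [557.7 147.2  60. ]
0.83 [299.8 138.3] [547.8  66.3  60. ]
0.73 [196.2 120.1] [425.7  98.5  60. ]
0.61 [193.3  93.6] [425.2 130.9  60. ]
at [489.1  25.1 249.7] yaw -4.58 tilt 0.04 j6 0.08 t 6.7667 F [ 0.2 -0.4  0. ] w 41.82458865819059 0.0
(490, -130, 250, -10) -1.030 0.089 -0.002 -0.000 -0.000 0.060
```

View pics/e.png

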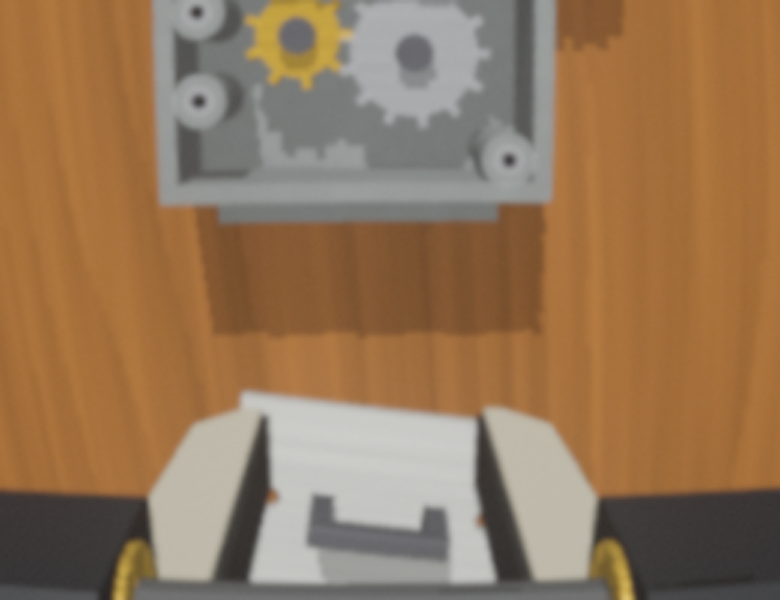

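```bash
cat >> h.py <<'E'
def dot(img,p,r=6):
    g=cv2.cvtColor(img,cv2.COLOR_BGR2GRAY).astype(float);x,y=int(round(p[0])),int(round(p[1]))
    q=g[y-r:y+r+1,x-r:x+r+1];yy,xx=np.mgrid[-r:r+1,-r:r+1]
    wt=np.clip(q.min()+0.5*(np.median(q)-q.min())-q,0,None)
    k=np.argmax(np.where(np.hypot(xx,yy)<=r,wt,0));cy,cx=yy.flat[k],xx.flat[k]
    wt=wt*(np.hypot(xx-cx,yy-cy)<3.5)
    return np.array([x+(wt*xx).sum()/wt.sum(),y+(wt*yy).sum()/wt.sum()]),q.min()
E
python3 - <<'E'
from h import *
d=np.load('case.npz');c={'img':d['img'],'camera_matrix':d['K'],'tool_from_camera':d['T']};s={'eef_pos':d['pos'],'tcp_rot':d['rot']}
pts=[]
for p in((303.5,75),(299.7,143.3),(195.7,94),(196.3,123.7)):
    q,m=dot(d['img'],p);pts.append(wpt(c,s,q,60)[:2]);print(p,q.round(2),m,pts[-1].round(1))
print(fit2(HP,np.array(pts)))
a=eyes.capture('scene');b=eyes.capture('side')
for c,P in((a,[(318.6,248.2),(296,231.6),(338.2,219.4),(328.4,213.4)]),(b,[(243,243),(250,228),None,None])):
    S=[];D=[]
    for i,p in enumerate(P):
        if p is None: continue
        q,m=dot(c['img'],p,3);w=unproj(c,q,plane=60)[:2];print(i,q.round(1),w.round(1));S.append(HP[i]);D.append(w)
    print(fit2(np.array(S),np.array(D)))
E
```

```text
(303.5, 75) [299.61  71.89] 67.0 [553.  146.5]
(299.7, 143.3) [299.27 142.96] 68.0 [546.8  60.7]
(195.7, 94) [195.12  93.65] 69.0 [427.4 130.5]
(196.3, 123.7) [195.91 123.33] 66.0 [425.   94.6]
(np.float64(-4.137723805942185), array([488.04790959, 108.08242092]), array([0.04175981, 0.04338745, 0.05940429, 0.06220671]))
0 [318. 248.] [552.8 144.6]
1 [295.5 231.2] [545.1  58.3]
2 [337.6 219. ] [427.4 129.2]
3 [327.6 211.7] [422.5  89.5]
(np.float64(-4.052215266077613), array([486.94863944, 105.3946124 ]), array([1.18546157, 0.65905582, 1.77308833, 2.64741836]))
0 [244.2 240. ] [551.3 129.3]
1 [249.9 227.1] [546.5  55.7]
(np.float64(-3.742922716305879), array([487.03796551,  96.54239997]), array([6.12209311, 6.12209311]))
```

>>> jog_arm --targets "-1 0.05 0 0 0 0.06;-1 0.05 0 0 0 0.06;-1 0.05 0 0 0 0.06;-1 0.05 0 0 0 0.06;-1 0.05 0 0 0 0.06" --grip -0.1

```text
time: 7.28
eef_pos: [484.0, -129.4, 249.9]
tcp_rot: [2.411, 2.014, -0.002]
ft_force: [-1.1, 1.0, -0.6]
gripper_width: 42.3
gripper_force: 0.0
```

```bash
python3 - <<'E'
from h import *
rows([(460,-250,250,0),(450,-400,250,-20)])
E
```

```text
at [ 484.  -129.4  249.9] yaw -10.25 tilt 0.06 j6 -0.13 t 7.2833 F [-1.1  1.  -0.6] w 42.252079415068245 0.0
(460, -250, 250, 0) -0.820 -0.014 -0.000 -0.000 0.001 -0.114
(450, -400, 250, -20) -1.816 0.098 0.001 -0.000 0.001 0.108
```

>>> jog_arm --targets "-0.95 -0.1 0 0 0 0;-0.95 -0.1 0 0 0 0;-0.95 -0.1 0 0 0 0;-0.95 -0.1 0 0 0 0;-0.95 -0.1 0 0 0 0"

```text
time: 7.7
eef_pos: [443.8, -265.9, 249.8]
tcp_rot: [-2.41, -2.014, 0.001]
ft_force: [0.3, 0.8, -0.1]
gripper_width: 42.0
gripper_force: 0.0
```

>>> jog_arm --targets "-0.95 0.1 0 0 0 0;-0.95 0.1 0 0 0 0;-0.95 0.1 0 0 0 0;-0.95 0.1 0 0 0 0;-0.95 0.1 0 0 0 0"

```text
time: 8.12
eef_pos: [434.5, -408.6, 249.1]
tcp_rot: [-2.409, -2.015, 0.001]
ft_force: [0.2, 0.2, 0.8]
gripper_width: 41.9
gripper_force: 0.0
```

>>> jog_arm --targets "0 0 0 0 0 0;0 0 0 0 0 0;0 0 0 0 0 0"

```text
time: 8.37
eef_pos: [435.0, -405.1, 250.4]
tcp_rot: [2.406, 2.019, 0.0]
ft_force: [-0.1, 0.8, -1.0]
gripper_width: 41.9
gripper_force: 0.0
```

```bash
python3 - <<'E'
from h import *
rows([])
s=readout.state();w=eyes.capture('wrist')
np.savez('cover.npz',img=w['img'],pos=s['eef_pos'],rot=s['tcp_rot'],K=w['camera_matrix'],T=w['tool_from_camera'])
for r in nets.landmark_of(w,'cover_hole0')[:8]:
    p=np.array(r['point'])*[512,384];print(round(r['p'],2),p.round(1),wpt(w,s,p,6).round(1))
cv2.imwrite('pics/f.png',cv2.resize(w['img'][40:240,130:390],None,fx=3,fy=3,interpolation=cv2.INTER_CUBIC))
E
```

```text
at [ 435.  -405.1  250.4] yaw -10.0 tilt 0.02 j6 -0.62 t 8.3667 F [-0.1  0.8 -1. ] w 41.91915242589049 0.0
0.95 [226.8 222.8] [ 381.4 -481.     6. ]
0.93 [311.1 158.6] [ 517.1 -407.     6. ]
0.91 [249.   85.8] [ 448.4 -292.9    6. ]
0.89 [279.3 268.7] [ 447.  -572.4    6. ]
0.65 [237.1 111.6] [ 426.3 -325.2    6. ]
```

View pics/f.png

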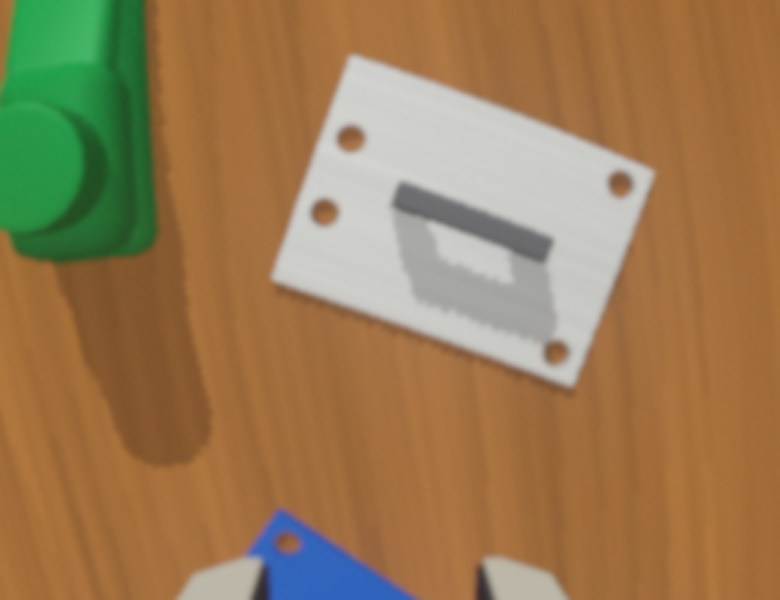

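```bash
cat >> h.py <<'E'
def brown(img,p,r=7):
    S=cv2.cvtColor(img,cv2.COLOR_BGR2HSV)[...,1].astype(float);x,y=int(round(p[0])),int(round(p[1]))
    q=S[y-r:y+r+1,x-r:x+r+1];yy,xx=np.mgrid[-r:r+1,-r:r+1]
    wt=np.clip(q-60,0,100)*(np.hypot(xx,yy)<=r)
    return np.array([x+(wt*xx).sum()/wt.sum(),y+(wt*yy).sum()/wt.sum()])
E
python3 - <<'E'
from h import *
d=np.load('cover.npz');c={'img':d['img'],'camera_matrix':d['K'],'tool_from_camera':d['T']};s={'eef_pos':d['pos'],'tcp_rot':d['rot']}
for z in (6,3):
    pts=[]
    for p in((337,101),(315.3,157),(247,86),(238,110.3)):
        q=brown(d['img'],p);pts.append(wpt(c,s,q,z)[:2]);print(p,q.round(1),pts[-1].round(1))
    print(z,fit2(HP,np.array(pts)))
# handle centre
print([wpt(c,s,((x/3+130),(y/3+40)),42).round(1) for x,y in((402,183),(394,206),(553,239),(545,262))])
y,t,_=fit2(HP,np.array(pts))
rows([(t[0],t[1],150,y+90)])
E
```

```text
(337, 101) [336.3 101.2] [ 564.9 -331.7]
(315.3, 157) [314.8 157.2] [ 522.7 -405.9]
(247, 86) [246.5  86. ] [ 445.1 -292.7]
(238, 110.3) [237.8 110.6] [ 427.4 -323.9]
6 (np.float64(-29.401444263952467), array([ 490.05284784, -338.55356678]), array([0.30684483, 0.59406725, 0.3501025 , 0.2752074 ]))
(337, 101) [336.3 101.2] [ 565.8 -331.7]
(315.3, 157) [314.8 157.2] [ 523.3 -406.5]
(247, 86) [246.5  86. ] [ 445.1 -292.4]
(238, 110.3) [237.8 110.6] [ 427.3 -323.9]
3 (np.float64(-29.40144426395246), array([ 490.35899927, -338.62247453]), array([0.30334056, 0.06884194, 0.11983017, 0.22529501]))
[array([ 463.4, -318.2,   42. ]), array([ 458.5, -327.2,   42. ]), array([ 522.4, -351.2,   42. ]), array([ 517.5, -360.4,   42. ])]
at [ 434.9 -405.4  250.5] yaw -10.01 tilt 0.03 j6 -0.62 t 8.4667 F [ 0.1  0.1 -0.4] w 41.93667575247728 0.0
(np.float64(490.3589992747634), np.float64(-338.62247453178907), 150, np.float64(60.598555736047544)) 0.503 0.287 0.670 0.000 0.000 -0.785
```

>>> jog_arm --targets "0.5 0.29 0.5 0 0 -0.78;0.5 0.29 0.5 0 0 -0.78;0.5 0.29 0.5 0 0 -0.78;0.5 0.29 0.5 0 0 -0.78;0.5 0.29 0.5 0 0 -0.78" --grip -0.1

```text
time: 8.88
eef_pos: [490.9, -338.1, 173.8]
tcp_rot: [-1.658, -2.666, -0.001]
ft_force: [-0.7, -0.6, -0.4]
gripper_width: 41.8
gripper_force: 0.0
```

```bash
python3 - <<'E'
from h import *
rows([(490.3,-338.8,120,60.6)])
E
```

```text
at [ 490.9 -338.1  173.8] yaw 26.23 tilt 0.12 j6 -1.1 t 8.8833 F [-0.7 -0.6 -0.4] w 41.8091741769151 0.0
(490.3, -338.8, 120, 60.6) -0.003 -0.005 0.358 -0.000 -0.001 -0.382
```

>>> jog_arm --targets "0 0 0.35 0 0 -0.38;0 0 0.35 0 0 -0.38;0 0 0.35 0 0 -0.38;0 0 0.35 0 0 -0.38;0 0 0.35 0 0 -0.38"

```text
time: 9.3
eef_pos: [490.5, -339.5, 122.7]
tcp_rot: [0.804, 3.037, 0.0]
ft_force: [-1.2, 1.4, -0.7]
gripper_width: 41.4
gripper_force: 0.0
```

>>> jog_arm --targets "0 0 0 0 0 0;0 0 0 0 0 0"

```text
time: 9.47
eef_pos: [490.5, -339.9, 123.0]
tcp_rot: [0.819, 3.032, -0.0]
ft_force: [0.7, -0.1, -0.3]
gripper_width: 41.8
gripper_force: 0.0
```

```bash
python3 - <<'E'
from h import *
rows([(490.3,-338.8,60,60.6),(490.3,-338.8,16.5,60.6)])
E
```

```text
at [ 490.5 -339.9  123. ] yaw 59.77 tilt 0.03 j6 -1.69 t 9.4667 F [ 0.7 -0.1 -0.3] w 41.826857863743754 0.0
(490.3, -338.8, 60, 60.6) 0.005 0.005 0.420 0.000 0.000 -0.009
(490.3, -338.8, 16.5, 60.6) 0.005 0.005 0.710 0.000 0.000 -0.009
```

>>> jog_arm --targets "0.005 0.005 0.2 0 0 -0.009;0.005 0.005 0.4 0 0 -0.009;0.005 0.005 0.6 0 0 -0.009;0.005 0.005 0.69 0 0 -0.009;0.005 0.005 0.7 0 0 -0.009"

```text
time: 9.88
eef_pos: [488.9, -338.2, 14.8]
tcp_rot: [-0.796, -3.035, -0.003]
ft_force: [0.0, 0.7, -0.1]
gripper_width: 41.6
gripper_force: 0.0
```

>>> jog_arm --targets "0 0 0 0 0 0;0 0 0 0 0 0"

```text
time: 10.05
eef_pos: [490.9, -339.8, 19.5]
tcp_rot: [0.795, 3.037, -0.001]
ft_force: [-0.0, 0.0, 0.2]
gripper_width: 42.1
gripper_force: 0.0
```

```bash
python3 - <<'E'
from h import *
rows([(490.3,-338.8,17,60.6)])
E
```

```text
at [ 490.9 -339.8   19.5] yaw 60.68 tilt 0.12 j6 -1.71 t 10.05 F [-0.   0.   0.2] w 42.06997825886736 0.0
(490.3, -338.8, 17, 60.6) 0.007 0.004 0.017 -0.000 0.001 0.001
```

>>> jog_arm --targets "0 0 0.017 0 0 0;0 0 0.017 0 0 0;0 0 0.017 0 0 0;0 0 0.017 0 0 0;0 0 0.017 0 0 0" --grip -0.9 --force 40

```text
time: 10.47
eef_pos: [490.2, -339.4, 15.5]
tcp_rot: [0.794, 3.039, -0.0]
ft_force: [0.5, 0.0, -0.7]
gripper_width: 12.9
gripper_force: 0.0
```

>>> jog_arm --targets "0 0 0 0 0 0;0 0 0 0 0 0;0 0 0 0 0 0;0 0 0 0 0 0;0 0 0 0 0 0"

```text
time: 10.88
eef_pos: [490.2, -339.4, 15.4]
tcp_rot: [0.794, 3.039, -0.0]
ft_force: [-1.1, 2.1, 5.1]
gripper_width: 11.7
gripper_force: 40.0
```

>>> jog_arm --targets "0 0 -0.1 0 0 0;0 0 -0.2 0 0 0;0 0 -0.4 0 0 0;0 0 -0.6 0 0 0;0 0 -0.8 0 0 0"

```text
time: 11.3
eef_pos: [489.6, -339.0, 135.5]
tcp_rot: [-0.793, -3.038, -0.001]
ft_force: [0.3, -0.4, -3.6]
gripper_width: 11.7
gripper_force: 40.0
```

>>> jog_arm --targets "0 0 -0.1 0 0 0;0 0 -0.2 0 0 0;0 0 -0.3 0 0 0;0 0 -0.3 0 0 0;0 0 -0.3 0 0 0"

```text
time: 11.72
eef_pos: [490.1, -339.4, 179.6]
tcp_rot: [-0.794, -3.039, -0.0]
ft_force: [0.2, 0.9, -3.9]
gripper_width: 11.6
gripper_force: 40.0
```

```bash
python3 - <<'E'
from h import *
rows([(490,-260,190,80),(488,108.1,190,85.9)])
E
```

```text
at [ 490.1 -339.4  179.6] yaw 60.73 tilt 0.02 j6 -1.71 t 11.7167 F [ 0.2  0.9 -3.9] w 11.576115964913235 39.9975460767746
(490, -260, 190, 80) 0.259 0.461 -0.070 0.000 -0.000 -0.214
(488, 108.1, 190, 85.9) 1.471 2.595 -0.069 0.000 -0.000 -0.280
```

>>> jog_arm --targets "0.2 0.35 0 0 0 -0.07;0.35 0.65 0 0 0 -0.14;0.5 0.9 0 0 0 -0.2;0.5 0.95 0 0 0 -0.28;0.5 0.95 0 0 0 -0.28"

```text
time: 12.13
eef_pos: [494.1, -173.4, 178.5]
tcp_rot: [-0.094, -3.139, -0.003]
ft_force: [-0.5, -0.7, -3.6]
gripper_width: 11.6
gripper_force: 40.0
```

```bash
python3 - <<'E'
from h import *
rows([(488,-60,180,85.9),(488,70,180,85.9)])
E
```

```text
at [ 494.1 -173.4  178.5] yaw 86.58 tilt 0.15 j6 -1.9 t 12.1333 F [-0.5 -0.7 -3.6] w 11.581125203566677 39.99652683734894
(488, -60, 180, 85.9) 0.085 0.752 -0.008 0.001 -0.001 0.008
(488, 70, 180, 85.9) 0.137 1.617 -0.006 0.001 -0.001 0.008
```

>>> jog_arm --targets "0.02 0.25 0 0 0 0;0.05 0.5 0 0 0 0;0.1 0.75 0 0 0 0;0.1 0.95 0 0 0 0;0.1 0.98 0 0 0 0"

```text
time: 12.55
eef_pos: [489.2, -27.0, 178.6]
tcp_rot: [-0.107, -3.138, -0.002]
ft_force: [0.9, -0.4, -3.2]
gripper_width: 11.6
gripper_force: 40.0
```

```bash
python3 - <<'E'
from h import *
rows([(488.1,108.5,180,85.9)])
E
```

```text
at [489.2 -27.  178.6] yaw 86.08 tilt 0.12 j6 -1.61 t 12.55 F [ 0.9 -0.4 -3.2] w 11.57949803043623 39.99792516231537
(488.1, 108.5, 180, 85.9) 0.069 0.901 -0.008 0.001 -0.001 0.002
```

>>> jog_arm --targets "0.02 0.25 0 0 0 0;0.04 0.5 0 0 0 0;0.06 0.75 0 0 0 0;0.07 0.87 0 0 0 0;0.07 0.9 0 0 0 0"

```text
time: 12.97
eef_pos: [488.3, 107.1, 178.4]
tcp_rot: [-0.107, -3.138, -0.0]
ft_force: [-0.1, -0.9, -3.0]
gripper_width: 11.4
gripper_force: 40.0
```

>>> jog_arm --targets "0 0 0 0 0 0;0 0 0 0 0 0"

```text
time: 13.13
eef_pos: [488.8, 104.1, 179.1]
tcp_rot: [-0.111, -3.138, 0.001]
ft_force: [-0.5, -0.4, -2.6]
gripper_width: 11.3
gripper_force: 40.0
```

```bash
python3 - <<'E'
from h import *
rows([(488.1,108.3,110,85.9)])
s=readout.state();w=eyes.capture('wrist');cv2.imwrite('pics/g.png',cv2.resize(w['img'][100:340,96:416],None,fx=2.5,fy=2.5,interpolation=cv2.INTER_CUBIC))
E
```

```text
at [488.8 104.1 179.1] yaw 85.94 tilt 0.09 j6 -1.34 t 13.1333 F [-0.5 -0.4 -2.6] w 11.340506109742703 39.99751925468445
(488.1, 108.3, 110, 85.9) 0.006 0.028 0.461 -0.000 -0.001 0.000
```

View pics/g.png

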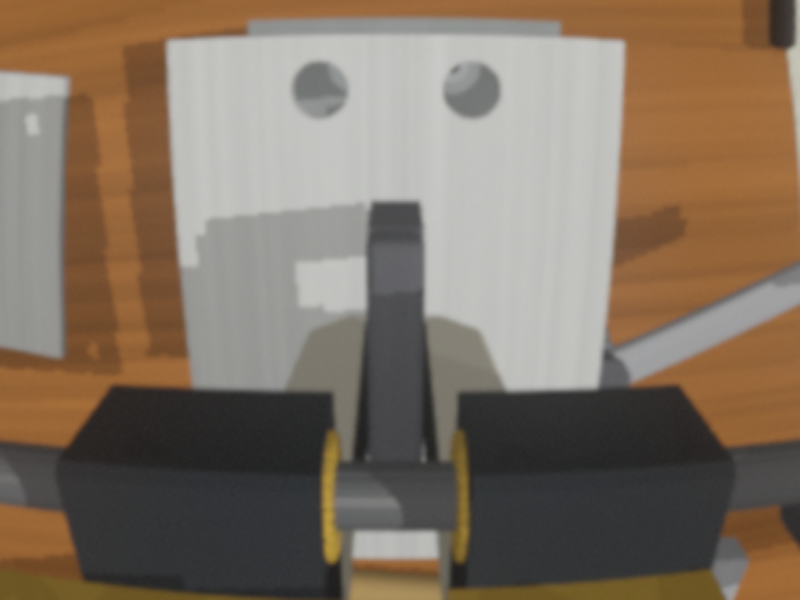

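>>> jog_arm --targets "0.005 0.03 0.15 0 0 0;0.005 0.03 0.3 0 0 0;0.005 0.03 0.42 0 0 0;0.005 0.03 0.48 0 0 0;0.005 0.03 0.48 0 0 0"

```text
time: 13.6
eef_pos: [487.7, 108.1, 106.0]
tcp_rot: [-0.114, -3.136, 0.001]
ft_force: [-0.6, -0.1, -2.5]
gripper_width: 11.7
gripper_force: 40.0
```

>>> jog_arm --targets "0 0 0 0 0 0;0 0 0 0 0 0;0 0 0 0 0 0"

```text
time: 13.85
eef_pos: [489.1, 109.1, 109.4]
tcp_rot: [0.112, 3.138, 0.001]
ft_force: [0.3, -0.3, -1.9]
gripper_width: 11.5
gripper_force: 40.0
```

```bash
python3 - <<'E'
from h import *
rows([(488.1,108.3,90.5,85.9)])
E
```

```text
at [489.1 109.1 109.4] yaw 85.91 tilt 0.1 j6 -1.33 t 13.85 F [ 0.3 -0.3 -1.9] w 11.519252389794655 39.99754250049591
(488.1, 108.3, 90.5, 85.9) 0.006 -0.006 0.126 0.000 0.001 0.000
```

>>> jog_arm --targets "0.006 -0.006 0.04 0 0 0;0.006 -0.006 0.07 0 0 0;0.006 -0.006 0.1 0 0 0;0.006 -0.006 0.11 0 0 0;0.006 -0.006 0.11 0 0 0"

```text
time: 14.27
eef_pos: [487.2, 108.4, 90.9]
tcp_rot: [-0.111, -3.139, 0.0]
ft_force: [-0.4, -1.2, -2.4]
gripper_width: 11.3
gripper_force: 40.0
```

>>> jog_arm --targets "0 0 0 0 0 0;0 0 0 0 0 0;0 0 0 0 0 0;0 0 0 0 0 0"

```text
time: 14.6
eef_pos: [487.6, 108.5, 91.8]
tcp_rot: [0.111, 3.139, 0.0]
ft_force: [1.1, 1.1, -2.2]
gripper_width: 11.5
gripper_force: 40.0
```

```bash
python3 - <<'E'
from h import *
rows([(488.1,108.3,90.5,85.9)])
s=readout.state();w=eyes.capture('wrist')
np.savez('hov.npz',img=w['img'],pos=s['eef_pos'],rot=s['tcp_rot'],K=w['camera_matrix'],T=w['tool_from_camera'])
b=eyes.capture('side');a=eyes.capture('scene')
W=cv2.resize(w['img'][115:165,190:320],None,fx=6,fy=6,interpolation=cv2.INTER_CUBIC)[:300,:780]
B=cv2.resize(b['img'][215:275,220:300],(390,290),interpolation=cv2.INTER_CUBIC);A=cv2.resize(a['img'][195:270,280:360],(390,290),interpolation=cv2.INTER_CUBIC)
cv2.imwrite('pics/i.png',np.vstack([W,np.hstack([B,A])]))
E
```

```text
at [487.6 108.5  91.8] yaw 85.93 tilt 0.02 j6 -1.33 t 14.6 F [ 1.1  1.1 -2.2] w 11.46685349167816 39.99769628047943
(488.1, 108.3, 90.5, 85.9) -0.003 -0.001 0.009 0.000 0.000 0.000
```

View pics/i.png

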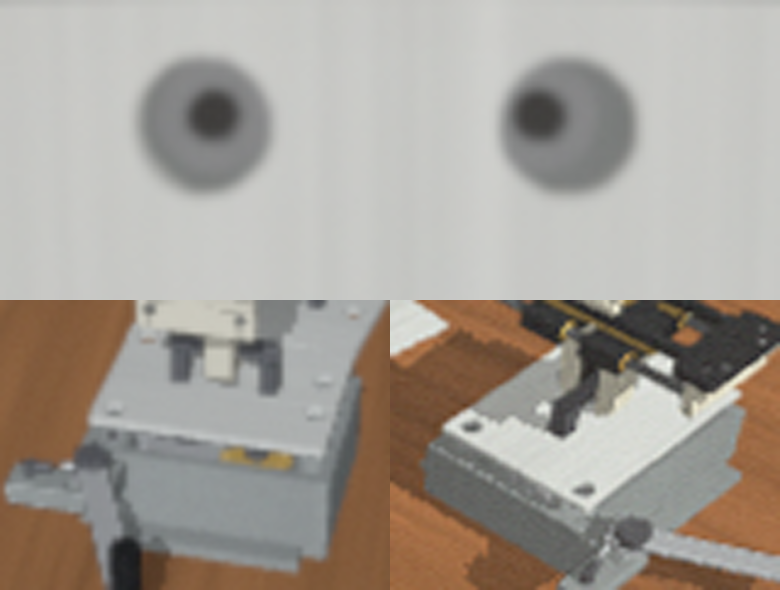

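```bash
cat > chk.py <<'E'
from h import *
d=np.load('hov.npz');c={'img':d['img'],'camera_matrix':d['K'],'tool_from_camera':d['T']};s={'eef_pos':d['pos'],'tcp_rot':d['rot']}
g=cv2.cvtColor(d['img'],cv2.COLOR_BGR2GRAY).astype(float)
def holes(img):
    m=((g>30)&(g<165)).astype(np.uint8)
    n,l,st,ce=cv2.connectedComponentsWithStats((g<172).astype(np.uint8))
    return [(ce[i],st[i,4]) for i in range(1,n) if 150<st[i,4]<700 and 100<ce[i][1]<180 and 180<ce[i][0]<330]
hs=sorted(holes(d['img']),key=lambda h:h[0][0]);print(hs)
zt=s['eef_pos'][2]-15.4+6
H=[wpt(c,s,h[0],zt)[:2] for h in hs];D=[wpt(c,s,dot(d['img'],h[0]+[0,-1],8)[0],60)[:2] for h in hs]
print('case dots',np.round(D,2),'cover',np.round(H,2))
print('sep cover',np.linalg.norm(H[0]-H[1]),'case',np.linalg.norm(D[0]-D[1]))
print('need',(np.array(D)-H).round(2), 'ang',[np.degrees(np.arctan2(*(X[0]-X[1]))).round(2) for X in (H,D)])
E
python3 chk.py
```

```text
[(array([223.4950495 , 135.34653465]), np.int32(404)), (array([284.35377358, 135.59198113]), np.int32(424))]
case dots [[424.25  94.73]
 [426.8  130.51]] cover [[424.19  95.93]
 [426.85 131.7 ]]
sep cover 35.86157947729283 case 35.877297073245586
need [[ 0.06 -1.21]
 [-0.04 -1.18]] ang [np.float64(-175.75), np.float64(-175.92)]
```

>>> jog_arm --targets "0 -0.007 0.006 0 0 0;0 -0.007 0.006 0 0 0;0 -0.007 0.006 0 0 0;0 -0.007 0.006 0 0 0;0 -0.007 0.006 0 0 0"

```text
time: 15.17
eef_pos: [487.4, 107.4, 90.7]
tcp_rot: [0.112, 3.14, -0.0]
ft_force: [0.2, 0.1, -3.4]
gripper_width: 11.8
gripper_force: 40.0
```

>>> jog_arm --targets "0 0 0 0 0 0;0 0 0 0 0 0;0 0 0 0 0 0;0 0 0 0 0 0;0 0 0 0 0 0"

```text
time: 15.58
eef_pos: [487.4, 107.4, 90.7]
tcp_rot: [0.112, 3.14, -0.0]
ft_force: [0.2, -0.4, -3.9]
gripper_width: 11.6
gripper_force: 40.0
```

```bash
python3 - <<'E'
from h import *
rows([])
s=readout.state();w=eyes.capture('wrist')
np.savez('hov.npz',img=w['img'],pos=s['eef_pos'],rot=s['tcp_rot'],K=w['camera_matrix'],T=w['tool_from_camera'])
rows([])
a=eyes.capture('scene');b=eyes.capture('side')
for n,c in(('a',a),('b',b)):
    X=cloud(c);k=X[(abs(X[...,0]-488)<60)&(abs(X[...,1]-108)<45)&(X[...,2]>72)&(X[...,2]<90)]
    A=np.c_[k[:,:2]-[488,108],np.ones(len(k))];print(n,len(k),np.linalg.lstsq(A,k[:,2],rcond=None)[0])
    k=X[(X[...,0]>420)&(X[...,0]<600)&(X[...,1]>230)&(X[...,1]<360)&(X[...,2]>85)&(X[...,2]<115)];print('knob',np.median(k,0).round(1))
E
python3 chk.py
```

```text
at [487.4 107.4  90.7] yaw 85.93 tilt 0.0 j6 -1.33 t 15.5833 F [ 0.2 -0.4 -3.9] w 11.559957617444121 39.99763369560242
at [487.4 107.4  90.7] yaw 85.93 tilt 0.0 j6 -1.33 t 15.6333 F [-0.6 -0.2 -3.3] w 11.66958006571447 39.997660517692566
a 654 [-4.46257110e-05 -1.33300621e-03  8.21371524e+01]
knob [517.7 313.9 105.7]
b 494 [-1.49330255e-03 -1.35522210e-03  8.22690187e+01]
knob [512.  318.9 103.9]
[(array([223.47014925, 135.30597015]), np.int32(402)), (array([284.35141509, 135.64386792]), np.int32(424))]
case dots [[424.5   94.52]
 [427.02 130.24]] cover [[424.    94.84]
 [426.72 130.62]]
sep cover 35.878672884232465 case 35.80646897366372
need [[ 0.5  -0.32]
 [ 0.3  -0.38]] ang [np.float64(-175.66), np.float64(-175.97)]
```

>>> jog_arm --targets "-0.003 -0.002 0.004 0 0 0;-0.003 -0.002 0.004 0 0 0;-0.003 -0.002 0.004 0 0 0;-0.003 -0.002 0.004 0 0 0;-0.003 -0.002 0.004 0 0 0"

```text
time: 16.15
eef_pos: [487.9, 107.1, 90.1]
tcp_rot: [0.112, 3.14, 0.0]
ft_force: [-0.0, -0.4, -3.2]
gripper_width: 11.4
gripper_force: 40.0
```

>>> jog_arm --targets "0 0 0 0 0 0;0 0 0 0 0 0;0 0 0 0 0 0;0 0 0 0 0 0;0 0 0 0 0 0"

```text
time: 16.57
eef_pos: [487.8, 107.1, 90.1]
tcp_rot: [-0.112, -3.14, -0.0]
ft_force: [0.1, 0.2, -2.8]
gripper_width: 11.4
gripper_force: 40.0
```

```bash
python3 - <<'E'
from h import *
rows([])
s=readout.state();w=eyes.capture('wrist')
np.savez('hov.npz',img=w['img'],pos=s['eef_pos'],rot=s['tcp_rot'],K=w['camera_matrix'],T=w['tool_from_camera'])
E
python3 chk.py && python3 -c "
from bench import sign_off;print(sign_off())"
```

```text
at [487.8 107.1  90.1] yaw 85.93 tilt 0.0 j6 -1.33 t 16.5667 F [ 0.1  0.2 -2.8] w 11.361833185405795 39.997578263282776
[(array([223.46898263, 135.33498759]), np.int32(403)), (array([284.30188679, 135.66509434]), np.int32(424))]
case dots [[424.29  94.41]
 [426.87 130.74]] cover [[424.42  94.51]
 [427.14 130.26]]
sep cover 35.85158442376576 case 36.42248643806259
need [[-0.14 -0.1 ]
 [-0.27  0.48]] ang [np.float64(-175.66), np.float64(-175.94)]
the job is handed in; nothing more can be done
None
```

I handed the job in at about 17 s: the brace is at its outer stop, and the four-hole cover is held level about 15 mm above the rim, the narrow-pair holes measured within about 0.5 mm and the wide pair not visible to check up close.

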